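# Shut the hinged viewing cell, pin it and keep it pressed

## Task

Fold the hinged lid of the viewing cell down onto its base, then take the longer of the two pins from the pin stand and push it down through the lid's hole into the base's hole until its collar sits on the lid. Two sprung lift pins hold the lid ajar, so keep pressing the pin straight down to hold the halves fully shut, and finish like that: still holding and pressing the pin, nothing let go. Leave the short pin in the stand and leave the amber bottle, the timer and the tape roll where they are.

Things in the scene. Friction and masses are not known exactly. Their poses are not given: they have to be found in the camera images.
- cell: Dark steel base of the hinged viewing cell, fixed to the cart. Origin: on the surface under its middle; z up; -x end (to the robot at yaw 0) is a tongue with the pin hole, +x end has the hinge. Block x -40..+76, y +-50, 32 mm high; tongue x -76..-40, y +-20 mm, same height. Pin hole 11.5 mm wide, vertical, right through, at x = -58 mm, y = 0
- base_hole (a point): Mouth of the base's pin hole: on the hole axis, at the top of the base (32 mm above the surface). Axes as the base
- hinge_line (a point): Middle of the hinge axis, x = +65 mm, z = 34 mm in the base's frame. The axis runs along the base's y
- lift_pins (a point): Midpoint between the tops of the two steel lift pins (8 mm thick, at x = -32, y = +-38 mm in the base's frame), which stand 7.5 mm out of the base. Springs push them up with 2.2 N each when out, 3.3 N each when the lid is fully shut
- lid (a joint): Angle of the lid, rad: 0 fully shut (level), grows as it opens, stop at 1.4. The hinge is stiff (0.16 N m of friction), so the lid stays where it is left; folded down and let go, it rests on the lift pins at about 0.055. Shutting it fully takes about 6 N down at the pin hole, and it stays shut only while pressed
- lid_plate: Aluminium lid with a round glass window, 12 mm thick. Origin: middle of the hinge axis, level with the lid's underside; -x points from the hinge to the free end, z out of its flat outer face (on top when shut). Plate x -105..-10, y +-50 mm; then a tongue x -141..-105, y +-20 mm with the pin hole, 11.5 mm wide, at x = -123 mm, y = 0
- lid_hole (a point): Upper mouth of the lid's pin hole, on the outer face; 123 mm from the hinge axis. Axes as lid_plate. When the lid is shut it is 14 mm right above base_hole
- push_point (a point): Point on the lid's outer face, on its mid line, 98 mm from the hinge, on the solid bar between the window and the tongue: a good place to push it down. Axes as lid_plate
- pin_stand: White plastic block 46 x 120 x 20 mm, fixed to the cart, with two holes 72 mm apart along its y axis (at y = +-36 mm), 18 mm deep, 11 mm wide. Origin: under its middle
- pin_long: Long pin, upright in one hole of the stand (either one). Steel shank 9 mm thick, 36 mm long, foot tapered to 5 mm over 5 mm; steel collar 25 mm wide, 5 mm thick; above it a round black grip 20 mm wide, 27 mm high. Origin: on the axis at the collar's underside; z up the pin. About 50 g. In the stand its collar is 18 mm above the block, so it stands 18 mm taller than the short pin
- pin_long_tip (a point): Foot of the long pin, on its axis, 36 mm below its collar's underside
- pin_short: Short pin in the other hole: same collar and grip, shank 18 mm, so that its collar sits on the block. Origin as of the long pin. Not to be used
- amber_bottle: Amber dropper bottle with white cap, 48 mm wide, 85 mm high; origin under its middle. Bystander
- timer: White bench timer 66 x 66 x 20 mm; origin under its middle. Bystander
- tape: Roll of white tape, 60 mm wide, 12 mm high; origin under its middle. Bystander
Things that resemble listed ones, but are neither listed nor needed, are in the scene too. What is shaped like the pin_long but green or red is not meant.

How it is judged:
By the outcome, as a careful person would: the job done as asked, in the order asked, and still so for the second after the job is handed in, while the arm keeps its last pose, push and grip.
It also fails if it takes over 51 s, if anything falls off the work surface, if the arm or the gripper's body presses on something with over 40 N, if the wrist force passes 120 N, or if a joint passes its speed limit or range.

## Robot

A 7-joint arm with a two-finger parallel gripper is mounted at the origin on a cart in front of the work surface, level with it; the furniture and walls round the work are solid. World frame = base frame: x ahead of the robot, y to its left, z up, the work surface at z = 0. Lengths are in m, angles in rad, forces in N, time in s.
With the tool pointing down it reaches from about 0.4 to 0.85 m from the base axis. Payload 4.4 kg.
Tool frame: the origin (TCP) lies midway between the tips of the shut fingers; the grasp point (between the pads) lies 19 mm behind it; z points along the fingers, y is the line along which they close (so a half turn about z gives the same grasp; the last joint's range is limited). The gripper opens to 94 mm and grips with 3 to 60 N. Pads are 16 mm wide; open, the fingers measure 119 mm over their backs; the gripper's body (75 mm by 177 mm) begins 78 mm behind the grasp point.
Start: joints at [1.118, 0.628, 0.038, 1.517, -0.027, 0.996, -0.02], TCP at [0.245, -0.602, 0.205] pointing down, gripper open.
Joint ranges: [-3.06, 3.06], [-0.37, 2.12], [-1.25, 1.32], [0.18, 2.47], [-1.1, 4.24], [0.23, 1.98], [-2.94, 2.94]. Speed limits (rad/s): [2.57, 2.57, 3.14, 3.14, 3.14, 3.14, 3.14].

## Interface

Orientations are given as [roll, pitch, yaw] about the fixed x, y, z axes, in that order (R = Rz(yaw) Ry(pitch) Rx(roll)).
In Python, from station import * gives the robot as it stands.
- The arm moves only by the shell command python3 -m inch 'ROWS'. ROWS is JSON, a list of rows, each a list of 7 numbers: the opening, from -1 (shut) to 1 (fully open), so that 0 is half open, then the shift along the world's x, y, z in m, then the turn, a rotation vector about the world's x, y, z in degrees. In form: [[claw, tx, ty, tz, ax, ay, az], ...]. A call has 1 to 20 rows; each row is the pose to reach, as a shift and turn from the pose commanded when the call began; what a row does not reach only later rows make up. A row lasts 1/10 s, in which the tool goes at most 50 mm and 8.59 degrees, less where a joint would pass 70% of its speed; a pose out of reach is approached as far as the arm can. A call with a gripper value outside its range is refused whole. The fingers move at their own pace and stop on an object; the grip force is fixed at half the most. Time passes only in rows, so rows that repeat a pose let the fingers close. It gives the time, the measured TCP pose, the force, the opening and the grip force at its end, in the units of the state.
- state(): the state, without advancing time (a new reading comes with each control period).
- capture(name): name is "scene" or "side" or "wrist"; returns a dict with "frame" (420x560x3 uint8, blue, green, red), "depth" (420x560 float32, m along the optical axis (not along the pixel's ray), 0 where there is no reading), "K" (3x3 intrinsics, pixels), "view" (4x4, takes a point from world to camera coordinates). Camera axes: x right, y up, looking along -z (the intrinsics and any distortion apply to the point x, -y, -z); pixel columns grow to the right and rows downward; lengths in m; the calibration is good to about 2 mm. A picture is of the moment at which its call begins.
- close_job(): hands the job in; it is judged then, once.
The state is a dict: "time": time; "q": joint angles; "joint_velocities": joint speeds; "effort": joint torques, N m; "ee_pos": TCP position; "tcp_rot": TCP orientation; "contact_force": force on the tool from outside, world axes, zero at the start; "moment": the same for the moment, N m; "finger_gap": finger opening in m; "grip_force": force on a finger pad.
Only numpy, scipy, OpenCV 4.12 (cv2) and the standard library are available. Lean on these libraries where they do the work, as an engineer would, in place of code of your own. Each camera call takes 0.05 s, during which the arm holds its last target. There are 200 camera calls.

## Working session

There is one attempt and no reset: what is moved stays moved. The work goes in short steps, Python scripts to look and compute and a shell command to move; the robot and the scene stay as the last step left them, time stands still between calls to the robot, and variables do not carry over. Pictures are saved under pics/ and viewed, at most 10 in all, crops included, and the job is handed in when it is done.

```bash
mkdir -p pics
cat > h.py <<'E'
from station import *
import numpy as np, cv2, pickle
def cap(n,tag):
    c=capture(n); pickle.dump(c,open(f'pics/{tag}.pkl','wb')); cv2.imwrite(f'pics/{tag}.png',c['frame']); return c
def load(tag): return pickle.load(open(f'pics/{tag}.pkl','rb'))
def world(c,u,v,d=None):
    """pixel + depth -> world"""
    K=c['K']; u=np.asarray(u,float); v=np.asarray(v,float)
    if d is None: d=c['depth'][v.astype(int),u.astype(int)]
    p=np.stack([(u-K[0,2])/K[0,0]*d,-(v-K[1,2])/K[1,1]*d,-d,np.ones_like(d)],-1)
    return (p@np.linalg.inv(c['view']).T)[...,:3]
def ray(c,u,v,z):
    """pixel onto plane height z"""
    o=np.linalg.inv(c['view'])[:3,3]; p=world(c,u,v,np.float64(1.)); return o+(p-o)*(z-o[2])/(p[2]-o[2])
def pix(c,P):
    q=c['view']@np.append(P,1); k=c['K']@np.array([q[0],-q[1],-q[2]]); return k[:2]/k[2]
def cloud(c):
    v,u=np.mgrid[:420,:560]; return world(c,u,v)
E
python3 - <<'E'
from h import *
s=state(); print(s)
a=cap('scene','s0'); b=cap('side','d0')
print(a['K'],np.linalg.inv(a['view'])[:3,3],np.linalg.inv(b['view'])[:3,3], (a['depth']>0).mean())
E
```

```text
{'time': 0.0, 'q': array([ 1.11819547,  0.62934325,  0.03843879,  1.5183402 , -0.02700803,
        0.99629812, -0.01999906]), 'joint_velocities': array([-0.00082025, -0.0007081 , -0.00113519, -0.00079419,  0.00032528,
       -0.00094623,  0.00065172]), 'effort': array([-2.03314041e-03, -5.49731684e+01,  1.14315011e+00, -1.86639315e+01,
       -5.21993637e-02,  2.36728851e-02,  1.20193026e-04]), 'ee_pos': array([ 0.24498074, -0.60135644,  0.20456483]), 'tcp_rot': array([-3.13972162e+00,  1.53989791e-05,  3.86800635e-01]), 'contact_force': array([ 0.06942219, -0.37782559,  0.16119267]), 'moment': array([ 0.02375804, -0.00269156, -0.02861254]), 'grip_force': 0.0, 'finger_gap': 0.0939909931701292}
[[381.44427855   0.         279.99865415]
 [  0.         381.44427855 208.31064793]
 [  0.           0.           1.        ]] [2.40017723e-04 4.22663079e-01 5.93231036e-01] [ 0.55355364 -1.01990596  0.92333293] 0.995812074829932
```

View pics/s0.png

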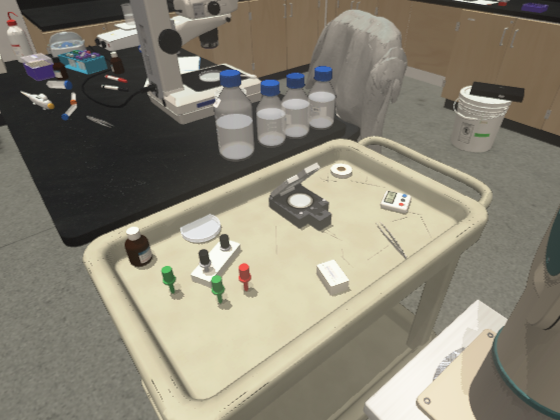

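View pics/d0.png

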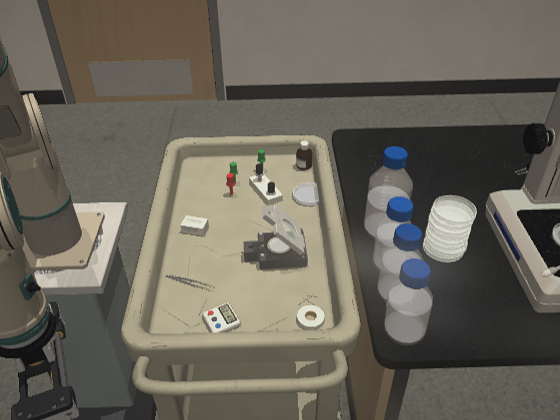

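The scene view shows the cell at about (300,203) with its lid standing open at (300,180). The pin stand is at (217,262), with black grips at (204,257) and (224,241). Green and red decoys are at (168,274), (217,287) and (244,273). The side view shows the black grips at (258,170) and (270,187), and the cell at (275,245) with its tongue toward the robot.

Run:
```python
from h import *
a=load('s0'); b=load('d0')
z=np.hstack([cv2.resize(a['frame'][225:290,190:260],(400,371),interpolation=3),cv2.resize(b['frame'][155:275,230:320],(278,371),interpolation=3)])
cv2.imwrite('pics/z0.png',z)
for n,c in(('s',a),('d',b)):
    P=cloud(c); hsv=cv2.cvtColor(c['frame'],cv2.COLOR_BGR2HSV)
    ins=(P[...,0]>.3)&(P[...,0]<1)&(abs(P[...,1])<.6)&(P[...,2]>.006)&(P[...,2]<.2)
    m=(hsv[...,2]<75)&ins
    k,l,st,ce=cv2.connectedComponentsWithStats(m.astype(np.uint8))
    for i in range(1,k):
        if st[i,4]>25:
            q=P[l==i]; print(n,'dark',ce[i].round(),st[i,4],q.min(0).round(3),q.max(0).round(3),np.median(q,0).round(3))
    k,l,st,ce=cv2.connectedComponentsWithStats((ins&(P[...,2]>.01)).astype(np.uint8))
    for i in range(1,k):
        if st[i,4]>60:
            q=P[l==i]; print(n,'obj',ce[i].round(),st[i,4],np.percentile(q,2,0).round(3),np.percentile(q,98,0).round(3))
```

```text
s dark [157. 182.] 12814 [ 0.749 -0.427  0.028] [1.    0.431 0.131] [0.826 0.202 0.057]
s dark [136. 250.] 464 [0.634 0.279 0.006] [0.693 0.334 0.067] [0.644 0.318 0.05 ]
s dark [224. 241.] 90 [0.548 0.148 0.028] [0.565 0.166 0.053] [0.552 0.159 0.046]
s dark [204. 257.] 110 [0.515 0.213 0.047] [0.532 0.229 0.072] [0.519 0.222 0.065]
s obj [219. 199.] 36852 [ 0.321 -0.447  0.014] [0.978 0.414 0.181]
s obj [340. 169.] 158 [ 0.609 -0.302  0.01 ] [ 0.663 -0.247  0.014]
s obj [395. 200.] 430 [ 0.406 -0.306  0.011] [ 0.474 -0.236  0.02 ]
s obj [214. 264.] 1398 [0.442 0.136 0.012] [0.569 0.246 0.069]
s obj [332. 276.] 661 [0.322 0.01  0.011] [0.386 0.057 0.03 ]
s obj [244. 275.] 231 [0.434 0.17  0.013] [0.452 0.19  0.069]
s obj [168. 277.] 241 [0.52  0.287 0.013] [0.538 0.307 0.069]
d dark [415. 264.] 15080 [ 0.749 -0.432  0.028] [1.    0.431 0.2  ] [ 0.896 -0.253  0.059]
d dark [305. 157.] 214 [0.635 0.279 0.006] [0.68  0.312 0.069] [0.663 0.292 0.05 ]
d dark [259. 169.] 65 [0.516 0.205 0.046] [0.534 0.224 0.076] [0.525 0.214 0.064]
d dark [271. 187.] 61 [0.549 0.142 0.028] [0.566 0.158 0.057] [0.557 0.149 0.046]
d dark [271. 249.] 61 [ 0.538 -0.111  0.032] [ 0.581 -0.037  0.039] [ 0.551 -0.099  0.034]
d dark [266. 260.] 322 [ 0.487 -0.125  0.006] [ 0.602 -0.057  0.035] [ 0.539 -0.118  0.018]
d obj [413. 262.] 23378 [ 0.751 -0.429  0.04 ] [0.995 0.392 0.191]
d obj [271. 285.] 17245 [ 0.311 -0.472  0.012] [0.728 0.391 0.058]
d obj [232. 176.] 207 [0.435 0.167 0.015] [0.459 0.238 0.072]
d obj [278. 241.] 2541 [ 0.492 -0.122  0.013] [ 0.633 -0.025  0.144]
d obj [194. 224.] 393 [0.322 0.004 0.011] [0.387 0.053 0.034]
d obj [310. 316.] 437 [ 0.607 -0.305  0.01 ] [ 0.662 -0.25   0.018]
```

View pics/z0.png

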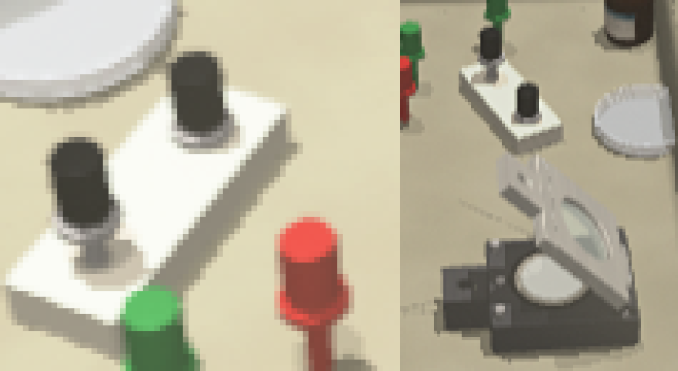

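Candidates: the black-grip pin at scene (204,257) / side (258,170) and the one at scene (224,241) / side (270,187). The first is the long pin: its collar stands clear of the block on a visible shank, and its grip top is at z≈0.07 against 0.052 for the other. The green and red ones are decoys. Next I'll get the cell pose and lid angle.

Run:
```python
from h import *
A=[]
for t in('s0','d0'):
    c=load(t);P=cloud(c).reshape(-1,3);f=c['frame'].reshape(-1,3).max(1)
    m=(P[:,0]>.44)&(P[:,0]<.70)&(P[:,1]>-.2)&(P[:,1]<.02)
    P=P[m];f=f[m]
    print(t,np.histogram(P[:,2],bins=np.arange(0,.16,.01))[0])
    top=P[(P[:,2]>.029)&(P[:,2]<.036)]
    r=cv2.minAreaRect((top[:,:2]*1000).astype(np.float32)); print('top',len(top),r,cv2.boxPoints(r).round(0).tolist())
    L=P[(P[:,2]>.05)]
    for _ in range(3):
        ce=L.mean(0); n=np.linalg.svd(L-ce)[2][2]; n*=np.sign(n[2]); L=L[abs((L-ce)@n)<(.012 if _==0 else .005)]
    print('lid',len(L),ce.round(3),n.round(3),'ang',np.arccos(n[2]),'az',np.degrees(np.arctan2(n[1],n[0])))
    Y=L[np.argsort(L[:,2])[-8:]]; print('tip',Y.mean(0).round(3))
    # tongue: low dark pts near robot
    a=top; x0=a[:,0].min(); print('xmin',x0, 'tongue',np.median(a[a[:,0]<x0+.025],0).round(3), 'y range',a[a[:,0]<x0+.025][:,1].min(),a[a[:,0]<x0+.025][:,1].max())
```

```text
s0 [1484  386  505 1420  236   48   37   27   27   35   36   97   26   44
   68]
top 1334 ((591.8853759765625, -90.40679168701172), (218.7701416015625, 212.43722534179688), 89.9019775390625) [[485.0, -200.0], [698.0, -200.0], [698.0, 19.0], [486.0, 19.0]]
lid 361 [ 0.57  -0.054  0.104] [ 0.764 -0.018  0.645] ang 0.8698998768042173 az -1.3245780032618402
tip [ 0.54  -0.058  0.145]
xmin 0.48571456238186056 tongue [ 0.497 -0.071  0.031] y range -0.09239470130118832 -0.05260522873225609
d0 [3799  291  295 1120  272  130  144  121  105   86  103  143  107   59
   84]
top 947 ((589.8369140625, -92.63399505615234), (206.2198028564453, 211.04989624023438), 0.48108741641044617) [[486.0, 12.0], [488.0, -199.0], [694.0, -197.0], [692.0, 14.0]]
lid 904 [ 0.586 -0.075  0.097] [0.743 0.018 0.669] ang 0.8383219341230045 az 1.3949025288875578
tip [ 0.541 -0.072  0.149]
xmin 0.4864890664464367 tongue [ 0.499 -0.077  0.034] y range -0.09676974548821748 -0.05070496915421585
```

The cell is at about (0.562, -0.073) with yaw ≈0, and the lid is at about 0.84 rad. That puts the base hole near (0.504, -0.073) and the hinge near (0.627, -0.073). The sizes are consistent: the tongue end at 0.486 and the tip height of 0.147 both fit. I'll move above it with the fingers shut.

```bash
python3 -m inch '[[-1,0.03,0.03,0.04,0,0,8],[-1,0.315,0.53,0.045,0,0,68],[-1,0.315,0.53,0.045,0,0,68],[-1,0.315,0.53,0.045,0,0,68],[-1,0.315,0.53,0.045,0,0,68],[-1,0.315,0.53,0.045,0,0,68],[-1,0.315,0.53,0.045,0,0,68],[-1,0.315,0.53,0.045,0,0,68],[-1,0.315,0.53,0.045,0,0,68],[-1,0.315,0.53,0.045,0,0,68],[-1,0.315,0.53,0.045,0,0,68],[-1,0.315,0.53,0.045,0,0,68],[-1,0.315,0.53,0.045,0,0,68],[-1,0.315,0.53,0.045,0,0,68],[-1,0.315,0.53,0.045,0,0,68],[-1,0.315,0.53,0.045,0,0,68]]'
python3 - <<'E'
from h import *
s=state();print(s['q'],s['ee_pos'],s['tcp_rot'])
c=cap('wrist','w0');print(np.linalg.inv(c['view']).round(3))
E
```

```text
time: 1.7
ee_pos: [0.5593, -0.0738, 0.2501]
tcp_rot: [-3.14, 0.001, 1.571]
contact_force: [-0.4, -1.3, -0.5]
finger_gap: 0.0003
grip_force: 0.0
[ 0.31261049  0.47376496 -0.34825188  1.69700279  0.18685594  1.00486804
 -0.10050928] [ 0.5593306  -0.0738372   0.25008996] [-3.14021757e+00  1.12603461e-03  1.57140177e+00]
[[ 1.    -0.001  0.001  0.56 ]
 [ 0.001  0.965  0.262  0.001]
 [-0.001 -0.262  0.965  0.43 ]
 [ 0.     0.     0.     1.   ]]
```

View pics/w0.png

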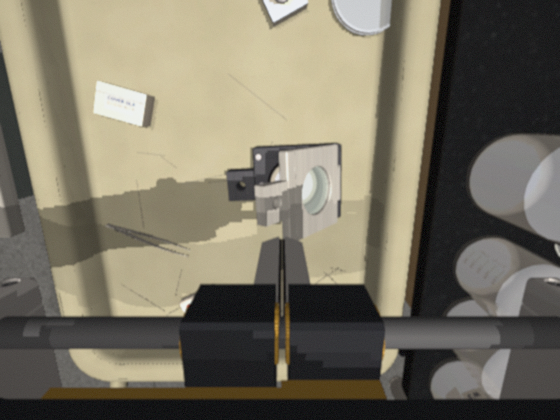

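The wrist view shows the base's tongue at (240,184), with its hole near (241,184), and the open lid at (300,190). The shut fingertips are at (283,240). I'll locate the hole more exactly.

Run:
```python
from h import *
c=load('w0');g=cv2.cvtColor(c['frame'],6)
print(g[174:196,226:258:1])
P=cloud(c);m=(P[...,2]>.026)&(P[...,2]<.038)&(P[...,0]>.47)&(P[...,0]<.53)&(P[...,1]>-.14)&(P[...,1]<0)
q=P[m];print(len(q),q.min(0),q.max(0))
cv2.imwrite('pics/w0z.png',cv2.resize(c['frame'][135:245,215:355],(763,600),interpolation=2))
for uv in [(241,184),(241,185)]: print(ray(c,*uv,.032))
```

```text
[[112 101  97  97  97 100  97  96  98  97  98  98  98  99  99  98 100  99
   99 102 105 101 102 102 102 102  95  82  80  84  82  84]
 [130 103  99  97  98  98  96  98  96  96  99  98  98  97 101  99  96  94
   96  98 101 100  99  99 100  99  92  78  75  80  76  73]
 [145 108  98  99  97  99  96  97  94  97  99  97  98  98  96  98  92  83
   87  84  88  86  85  86  84  86  80  72  69  70  69  67]
 [142 109  99  97  98  98  97  92  95  99  98 101  98  97  95  94  79  69
   69  72  72  71  74  69  71  69  68  60  57  59  65  65]
 [134 106  98  97  98  98  95  97  95  99 100  98  99  99  99  94  79  65
   65  65  69  69  67  66  66  67  64  59  53  53  63  64]
 [121 103  96  97  96  95  94  91  89  94  95  92  93  92  95  87  77  66
   63  66  67  67  68  67  66  65  67  61  53  57  63  65]
 [108  91  80  79  83  80  81  80  81  80  82  80  80  79  83  77  69  64
   65  63  67  66  64  67  67  67  64  61  54  55  66  64]
 [112  90  72  68  70  67  70  68  70  68  67  65  62  65  74  78  75  68
   64  64  69  68  69  69  66  66  67  63  50  54  64  62]
 [120  91  69  64  66  65  61  65  6
[... 1282 characters left out ...]
71 192 194]
 [131 119  90  67  64  64  64  64  64  63  64  63  68  65  62  65  64  65
   63  64  67  69  68  68  64  67  60  67 112 167 190 194]
 [131 121  93  69  63  65  65  63  65  59  61  65  64  65  66  63  62  64
   65  63  68  71  69  63  66  66  63  66 113 169 194 194]
 [132 122  94  72  64  65  65  63  65  65  63  65  64  65  67  62  68  65
   66  62  64  65  66  67  66  66  63  68 109 165 190 196]
 [131 123  97  71  65  67  63  67  63  62  62  63  64  65  66  64  65  66
   66  61  64  64  66  63  66  63  63  67 101 154 181 190]]
989 [ 0.48569851 -0.09448831  0.02622566] [ 0.52997253 -0.0231532   0.03644247]
[ 0.50519653 -0.07245004  0.032     ]
[ 0.50515037 -0.07380056  0.032     ]
```

View pics/w0z.png

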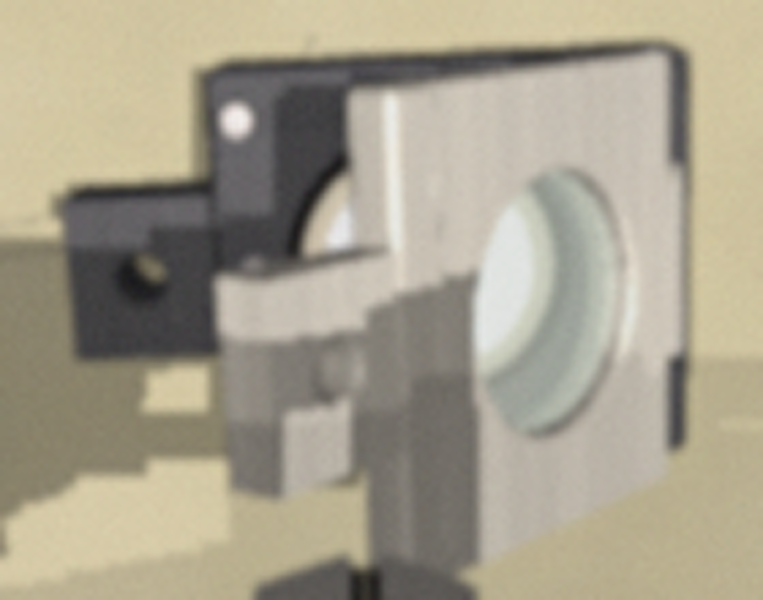

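The base hole is at about (0.505, -0.075), which matches the depth estimate. Now I'll fold the lid along its arc.

```bash
python3 -m inch '[[-1,0.022,-0.003,-0.04,0,0,0],[-1,0.022,-0.003,-0.08,0,0,0],[-1,0.022,-0.003,-0.10,0,0,0],[-1,0.021,-0.003,-0.11,0,0,0],[-1,0.018,-0.003,-0.12,0,0,0],[-1,0.014,-0.003,-0.13,0,0,0],[-1,0.009,-0.003,-0.14,0,0,0],[-1,0.004,-0.003,-0.15,0,0,0],[-1,-0.002,-0.003,-0.16,0,0,0],[-1,-0.008,-0.003,-0.17,0,0,0],[-1,-0.014,-0.003,-0.18,0,0,0],[-1,-0.019,-0.003,-0.188,0,0,0],[-1,-0.023,-0.003,-0.195,0,0,0],[-1,-0.026,-0.003,-0.2,0,0,0],[-1,-0.026,-0.003,-0.202,0,0,0],[-1,-0.026,-0.003,-0.202,0,0,0]]'
```

```text
time: 3.35
ee_pos: [0.5342, -0.0749, 0.0485]
tcp_rot: [-3.141, 0.0, 1.574]
contact_force: [0.1, -1.0, 2.4]
finger_gap: 0.0006
grip_force: 1.2
```

```bash
python3 -m inch '[[-1,0,0,0.05,0,0,0],[-1,0,0,0.1,0,0,0],[0,-0.01,0.05,0.15,0,0,8],[0,-0.01,0.1,0.15,0,0,16],[0,-0.01,0.15,0.15,0,0,24],[0,-0.01,0.2,0.15,0,0,26],[0,-0.01,0.25,0.15,0,0,26],[0,-0.01,0.265,0.15,0,0,26],[0,-0.01,0.265,0.15,0,0,26],[0,-0.01,0.265,0.15,0,0,26]]'
python3 - <<'E'
from h import *
s=state();print(s['q'],s['ee_pos'],s['tcp_rot'])
c=cap('wrist','w1');d=cap('side','d1');f=cap('scene','s1')
for t in (c,d):print(pix(t,[.524,.217,.07]),pix(t,[.505,-.075,.05]))
cv2.imwrite('pics/m1.png',np.hstack([cv2.resize(c['frame'],(480,360)),cv2.resize(d['frame'][150:290,220:340],(309,360),interpolation=2)]))
P=cloud(c);g=c['frame'].max(-1)
m=((P[...,2]>.045)&(P[...,2]<.08)&(g<90)&(np.hypot(P[...,0]-.525,P[...,1]-.217)<.035)).astype(np.uint8)
k,l,st,ce=cv2.connectedComponentsWithStats(m)
for i in range(1,k):
  if st[i,4]>20:
    q=P[l==i]; top=q[q[:,2]>q[:,2].max()-.006]; print(ce[i],st[i],q.max(0),top.mean(0), cv2.minEnclosingCircle((top[:,:2]*1000).astype(np.float32)))
for t in(c,d):
  P=cloud(t);L=P[(P[...,0]>.47)&(P[...,0]<.65)&(P[...,1]>-.14)&(P[...,1]<0)&(P[...,2]>.042)&(P[...,2]<.07)]
  if len(L)>50:
    A=np.c_[L[:,:2],np.ones(len(L))];print('lid',len(L),np.linalg.lstsq(A,L[:,2],rcond=None)[0],L.min(0),L.max(0))
E
```

```text
time: 4.35
ee_pos: [0.5238, 0.1901, 0.1982]
tcp_rot: [-3.141, 0.0, 2.029]
contact_force: [-0.0, -0.4, -0.2]
finger_gap: 0.0469
grip_force: 0.0
[-0.0855806   0.53901689 -0.47543077  1.77853654  0.30544203  0.89863107
 -0.23753011] [0.52375716 0.19013786 0.19820747] [-3.14053741e+00  4.13446240e-04  2.02901073e+00]
[293.77124219 178.40043602] [179.33021809 367.94068673]
[258.62007822 165.83103355] [251.09480489 241.44954234]
[295.43205575 175.90243902] [287 166  18  20 287] [0.53425432 0.22870606 0.07217946] [0.52490401 0.21957585 0.07037334] ((525.3028564453125, 219.33616638183594), 9.436083793640137)
lid 2002 [-0.060137    0.08049987  0.08566221] [ 0.5395622  -0.08838342  0.04200538] [ 0.63039188 -0.01863655  0.05340102]
lid 1523 [-0.06359422  0.00557648  0.08620431] [ 0.48459037 -0.12678201  0.04201845] [ 0.63384448 -0.0189526   0.05960971]
```

View pics/m1.png

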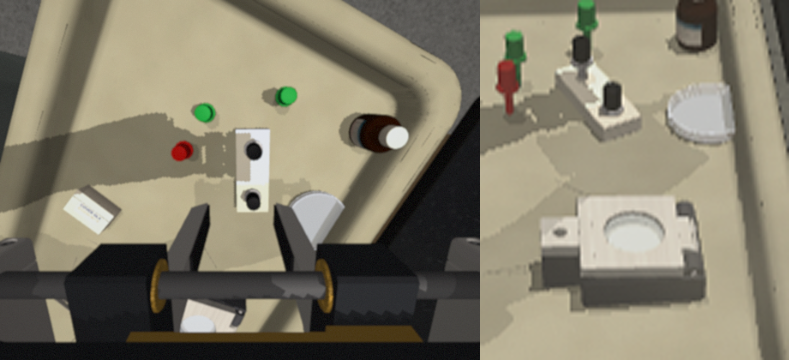

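The lid is folded down and resting at about 0.06 rad (side crop at (610,235)). The wrist view shows the black grips at (254,150) and (252,200) of 480 px. The farther, taller one is the long pin, at (0.525, 0.2195) with its top at 0.070, and the closing line is square to the stand. I'll grasp it.

```bash
python3 -m inch '[[0,0.001,0.029,-0.03,0,0,0],[0,0.001,0.029,-0.07,0,0,0],[0,0.001,0.029,-0.11,0,0,0],[0,0.001,0.029,-0.135,0,0,0],[0,0.001,0.029,-0.153,0,0,0],[0,0.001,0.029,-0.153,0,0,0],[0,0.001,0.029,-0.153,0,0,0]]' && python3 -m inch '[[-1,0,0,0,0,0,0],[-1,0,0,0,0,0,0],[-1,0,0,0,0,0,0],[-1,0,0,0,0,0,0],[-1,0,0,0,0,0,0],[-1,0,0,0,0,0,0]]'
```

```text
time: 5.2
ee_pos: [0.5257, 0.218, 0.0457]
tcp_rot: [-3.141, 0.0, 2.026]
contact_force: [-0.1, 0.0, 0.7]
finger_gap: 0.0468
grip_force: 0.0
time: 5.8
ee_pos: [0.5256, 0.2192, 0.046]
tcp_rot: [3.141, 0.0, 2.027]
contact_force: [0.3, -0.5, 4.6]
finger_gap: 0.0194
grip_force: 30.0
```

```bash
python3 -m inch '[[-1,0,0,0.01,0,0,0],[-1,0,0,0.03,0,0,0],[-1,0,0,0.06,0,0,0],[-1,0,0,0.09,0,0,0],[-1,-0.005,-0.04,0.09,0,0,0],[-1,-0.01,-0.09,0.09,0,0,0],[-1,-0.015,-0.14,0.09,0,0,0],[-1,-0.02,-0.19,0.09,0,0,0],[-1,-0.02,-0.24,0.09,0,0,0],[-1,-0.02,-0.28,0.08,0,0,0],[-1,-0.02,-0.294,0.08,0,0,0],[-1,-0.02,-0.294,0.08,0,0,0],[-1,-0.02,-0.294,0.08,0,0,0]]'
python3 - <<'E'
from h import *
s=state();print(s['q'],s['ee_pos'],s['tcp_rot'])
c=cap('wrist','w2');d=cap('side','d2');f=cap('scene','s2')
tcp=s['ee_pos']
for t in (c,d,f):print(pix(t,tcp-[0,0,.044]),pix(t,[.505,-.075,.0535]))
u,v=pix(c,[.505,-.075,.06]).astype(int); u0,v0=max(u-60,0),max(v-45,0)
u,v=pix(d,[.505,-.075,.06]).astype(int)
print(u0,v0,u-25,v-35)
cv2.imwrite('pics/m2.png',np.hstack([cv2.resize(c['frame'][v0:v0+90,u0:u0+100],(500,450),interpolation=2),cv2.resize(d['frame'][v-35:v+25,u-20:u+20],(300,450),interpolation=2)]))
E
```

```text
time: 7.1
ee_pos: [0.5056, -0.0731, 0.1259]
tcp_rot: [3.14, -0.001, 2.029]
contact_force: [0.4, 0.1, -0.3]
finger_gap: 0.0196
grip_force: 30.0
[ 0.40269622  0.58061667 -0.46148508  1.97433827  0.39915972  0.6749044
  0.14867386] [ 0.50557091 -0.07314879  0.12591155] [ 3.14026388e+00 -9.68855728e-04  2.02878545e+00]
[281.75354843 226.93730494] [280.16315578 218.094777  ]
[250.75645995 231.10671053] [251.03140838 240.38758929]
[320.57232923 195.99174845] [320.77591871 205.71558757]
220 175 225 203
```

View pics/m2.png

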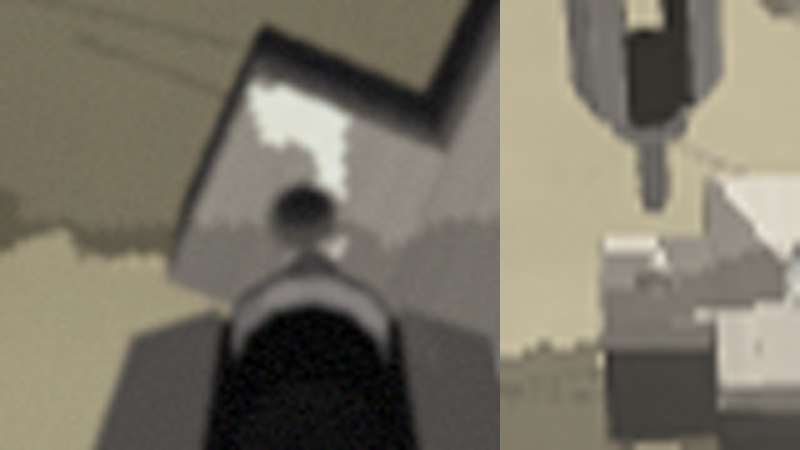

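The hole is at wrist px (280.6,217.6) against a predicted (280.2,218.1), so it sits at about (0.505, -0.0747). The pin foot is straight above it in the side crop (x≈655 for both). I'll descend to just above the lid.

```bash
python3 -m inch '[[-1,0,0,-0.01,0,0,0],[-1,0,0,-0.02,0,0,0],[-1,0,0,-0.024,0,0,0],[-1,0,0,-0.024,0,0,0],[-1,0,0,-0.024,0,0,0],[-1,0,0,-0.024,0,0,0]]'
python3 - <<'E'
from h import *
s=state();print(s['ee_pos'],s['tcp_rot'])
c=cap('wrist','w3');d=cap('side','d3')
tcp=s['ee_pos']
for t in (c,d):print(pix(t,tcp-[0,0,.044]),pix(t,[.505,-.0747,.0535]))
cv2.imwrite('pics/m3.png',np.hstack([cv2.resize(c['frame'][180:250,240:320],(480,420),interpolation=2),cv2.resize(d['frame'][203:263,230:270],(280,420),interpolation=2)]))
E
```

```text
time: 7.85
ee_pos: [0.5054, -0.075, 0.1016]
tcp_rot: [3.141, 0.0, 2.027]
contact_force: [-0.0, -0.3, -0.5]
finger_gap: 0.0192
grip_force: 30.0
[ 0.50541413 -0.07496267  0.10161092] [3.14126599e+00 8.83912278e-05 2.02729216e+00]
[281.80356515 226.82485001] [281.47491127 224.66637526]
[251.12819751 239.12037867] [251.03276311 240.30349093]
```

View pics/m3.png

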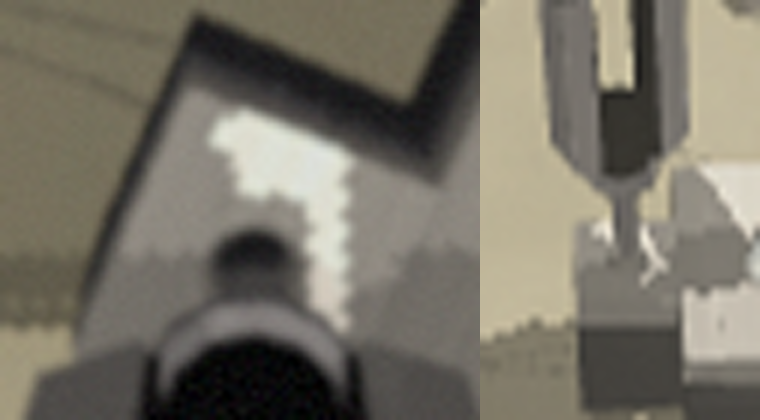

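The foot is at the hole mouth: hole centre about crop (255,268), shank centre about (260,290), in line. I'll push down slowly.

```bash
python3 -m inch '[[-1,0,0,-0.003,0,0,0],[-1,0,0,-0.006,0,0,0],[-1,0,0,-0.009,0,0,0],[-1,0,0,-0.012,0,0,0],[-1,0,0,-0.012,0,0,0]]'
```

```text
time: 8.45
ee_pos: [0.5049, -0.075, 0.089]
tcp_rot: [-3.141, -0.001, 2.027]
contact_force: [0.8, 0.4, -0.9]
finger_gap: 0.0195
grip_force: 30.0
```

```bash
python3 -m inch '[[-1,0,0,-0.004,0,0,0],[-1,0,0,-0.008,0,0,0],[-1,0,0,-0.012,0,0,0],[-1,0,0,-0.016,0,0,0],[-1,0,0,-0.02,0,0,0],[-1,0,0,-0.02,0,0,0]]'
```

```text
time: 9.05
ee_pos: [0.5048, -0.0749, 0.0689]
tcp_rot: [-3.141, -0.001, 2.028]
contact_force: [-0.4, -0.6, -0.4]
finger_gap: 0.0194
grip_force: 30.0
```

```bash
python3 -m inch '[[-1,0,0,-0.003,0,0,0],[-1,0,0,-0.006,0,0,0],[-1,0,0,-0.009,0,0,0],[-1,0,0,-0.012,0,0,0],[-1,0,0,-0.015,0,0,0],[-1,0,0,-0.016,0,0,0],[-1,0,0,-0.016,0,0,0]]'
```

```text
time: 9.75
ee_pos: [0.5045, -0.0751, 0.0539]
tcp_rot: [-3.14, 0.0, 2.027]
contact_force: [-2.8, -0.3, 10.3]
finger_gap: 0.0191
grip_force: 30.0
```

```bash
python3 -m inch '[[-1,0,0,-0.001,0,0,0],[-1,0,0,-0.002,0,0,0],[-1,0,0,-0.002,0,0,0],[-1,0,0,-0.002,0,0,0],[-1,0,0,-0.002,0,0,0]]'
```

```text
time: 10.25
ee_pos: [0.5045, -0.0751, 0.0535]
tcp_rot: [-3.14, 0.001, 2.027]
contact_force: [-6.8, 0.6, 26.7]
finger_gap: 0.0193
grip_force: 30.0
```

```bash
python3 -m inch '[[-1,-0.0005,0,0.0004,0,0,0],[-1,-0.0005,0,0.0004,0,0,0],[-1,-0.0005,0,0.0004,0,0,0]]'
python3 - <<'E'
from h import *
c=cap('wrist','w4');d=cap('side','d4');f=cap('scene','s4')
P=cloud(d);g=d['frame'].min(-1);m=(P[...,0]>.53)&(P[...,0]<.62)&(P[...,1]>-.13)&(P[...,1]<-.02)&(P[...,2]>.04)&(P[...,2]<.052)
for mm in (m,):
  L=P[mm]
  for _ in range(3):
    A=np.c_[L[:,:2],np.ones(len(L))];x=np.linalg.lstsq(A,L[:,2],rcond=None)[0];L=L[abs(A@x-L[:,2])<.003]
  print(len(L),x,'z at hole',x@[.505,-.075,1],np.median(L[:,2]))
cv2.imwrite('pics/m4.png',np.hstack([cv2.resize(c['frame'][160:260,230:340],(440,400),interpolation=2),cv2.resize(d['frame'][200:280,230:320],(360,320),interpolation=2).__class__ and cv2.resize(d['frame'][190:280,230:310],(356,400),interpolation=2)]))
E
```

```text
time: 10.55
ee_pos: [0.5045, -0.075, 0.0536]
tcp_rot: [-3.141, 0.001, 2.028]
contact_force: [-4.8, 0.5, 22.2]
finger_gap: 0.0193
grip_force: 30.0
703 [-0.00505117  0.00261243  0.04985661] z at hole 0.04710983279063137 0.0469773714383368
```

View pics/m4.png

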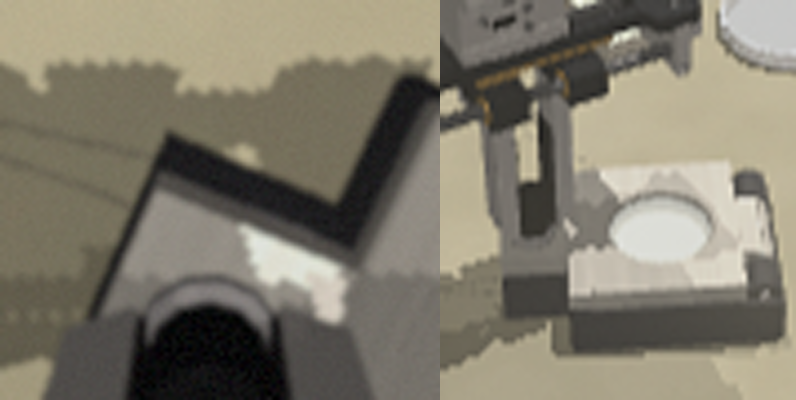

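The lid is level (slope about 0.005, top at 0.047), the collar is flat on it at crop (208,295), and the arm is pressing with 22 N. Handing in.

```bash
python3 -c "
from station import *
print(close_job())"
```

```text
the job is handed in; nothing more can be done
None
```

The lid is folded shut and the long pin is seated through both holes with its collar on the lid; the arm is still gripping it and pressing down with about 22 N. I handed the job in at about 10.7 s of the 51 s allowed, and it returned no verdict.

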